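# Close the ratchet hold-down clamp on a glue-up

## Task

Clamp the freshly glued block with the bench hold-down: press down the heel of the ratchet pawl so its nose tips fully clear of the teeth, push the raised clamp arm down by its cross-bar until its rubber pad rests on the wooden block, then press the pawl's nose down again so it sits fully in between the teeth. It is all pressing and pushing with the fingertips: lift nothing, and leave the glue-up and the jar, drill-bit block and wooden roundel beside it where they are.

Things in the scene. Friction and masses are not known exactly. Their poses are not given: they have to be found in the camera images.
- clamp: Fixed steel base of the hold-down clamp, 85 x 180 x 10 mm with two upright cheeks (126 mm high at the pawl's hinge, 70 mm elsewhere). Origin on the bench, z up; y = the way the arm points, seen from above; x = across it, along both hinge pins. Arm, teeth and pawl lie in its plane x = 0. Along y (mm): pawl heel -152, pawl hinge -105, nose -55, arm hinge -50, pad +90, bar +165 (arm level).
- pivot (a point): Arm hinge axis (horizontal, along the clamp's x), 65 mm above the bench, at the centre of a toothed steel disc of 48 mm root radius with four square teeth 12 mm high, 6 mm wide, 15 degrees apart.
- clamp_arm (a joint): Arm angle, rad: 0 = level, pad just resting on the block; positive = raised; starts 0.80 to 1.05, ends 1.12. Stiff hinge (0.65 N m friction): the arm stays where left; pushing the bar down takes 5 to 15 N. With the pawl in, the first tooth stops it at about 0.75. Within 0.025 of level the nose stands over the gap between the last two teeth; higher it may land on a tooth.
- bar (a point): Centre of the black round cross-bar at the free end of the arm: 18 mm thick, 98 mm long, along the clamp's x axis, 215 mm from the pivot. It swings with the arm on an arc about the pivot; at the bottom it is 65 mm above the bench. Push on its top.
- pad (a point): Centre of the underside of the rubber pad (36 mm across) under the arm, 140 mm out from the pivot and 27 mm below the arm's centre line.
- pawl (a joint): Tilt of the pawl, a dark steel rocker plate 124 x 32 x 8 mm above the toothed disc, along the clamp's y, rad: 0 = level, nose fully in the teeth (start); 0.32 = heel right down, nose fully out, end of travel. Clear of the teeth above about 0.2. Hinged near the middle with stiff friction (0.1 N m, about 2 N at either end); stays where put, no spring.
- heel (a point): Where to press the pawl free: point on the plate's ribbed top face, 47 mm behind its hinge on the side away from the arm, about 136 mm above the bench when the pawl is in; goes down about 15 mm.
- nose (a point): Where to press the pawl in: point on the plate's top face 50 mm in front of its hinge (the end over the toothed disc, 17 mm from that end of the plate), about 136 mm above the bench when the pawl is in and 15 mm higher when it is out.
- panel: The loose glue-up under the clamp arm: pale wooden panel 240 x 200 x 18 mm with a block 150 x 50 x 20 mm on it, whose top is 38 mm above the bench under the pad. 0.6 kg. Origin at the centre of the panel's underside. Must stay where it is.
- jar: Bystander: upright glue jar, 54 mm across, 80 mm high; origin at the centre of its underside.
- bit_block: Bystander: black block 36 x 80 x 30 mm with drill bits standing in it, 78 mm high in all; origin at the centre of its underside.
- roundel: Bystander: wooden disc 44 mm across, 14 mm thick, lying flat; origin at the centre of its underside.

How it is judged:
By the outcome, as a careful person would: the job done as asked, in the order asked, and still so for the second after the job is handed in, with the robot touching nothing.
It also fails if it takes over 48 s, if anything falls off the work surface, if the arm or the gripper's body presses on something with over 40 N, if the wrist force passes 120 N, or if a joint passes its speed limit or range.

## Robot

A 6-joint arm with a two-finger parallel gripper is mounted at the origin on the work surface. World frame = base frame: x ahead of the robot, y to its left, z up, the work surface at z = 0. Lengths are in m, angles in rad, forces in N, time in s.
With the tool pointing down it reaches from about 0.35 to 0.975 m from the base axis. Payload 4.9 kg.
Tool frame: the origin (TCP) lies where the fingers leave the gripper's body, on its centre line; the fingertips stand 73 mm ahead of it and the grasp point (between the pads) lies 54 mm ahead of it; z points along the fingers, y is the direction in which the jaws open and shut (so a half turn about z gives the same grasp; the last joint's range is limited). The gripper opens to 85 mm and grips with 20 to 120 N. Pads are 22 mm wide; open, the fingers measure 114 mm over their backs; the gripper's body (76 mm by 85 mm) begins 54 mm behind the grasp point. The pads swing forward as they close: fully open they stand 13 mm farther back than shut.
Start: joints at [-1.361, 0.053, 1.613, -0, 1.476, -0.119], TCP at [0.202, -0.592, 0.304] pointing down, gripper open.
Joint ranges: [-3.01, 3.01], [-1.01, 2.22], [0.06, 2.58], [-1.02, 4.17], [0.09, 2.62], [-3.14, 3.14]. Speed limits (rad/s): [2.57, 2.57, 3.14, 3.14, 3.14, 3.14].

## Interface

Orientations are given as a rotation vector (axis times angle).
In Python, from station import monitor, vision, workorder gives the robot as it stands.
- The arm moves only by the tool arm_command, never from a script. Its argument "rows" is text: rows parted by semicolons, each of 6 numbers parted by spaces: the shift along the world's x, y, z in mm, then the turn, a rotation vector about the world's x, y, z in degrees. In form: tx ty tz wx wy wz; .... A call has 1 to 12 rows; each row is the pose to reach, as a shift and turn from the pose measured when the call began; what a row does not reach only later rows make up. A row lasts 1/8 s, in which the tool goes at most 62.5 mm and 10.7 degrees, less where a joint would pass 70% of its speed; a pose out of reach is approached as far as the arm can. A call with a gripper value outside its range is refused whole. "jaw" is the opening, from 0 (shut) to 1 (fully open), set as the call begins (left out, the last holds). The fingers move at their own pace and stop on an object; "squeeze" is the grip in N (left out, the last holds). Time passes only in rows, so rows that repeat a pose let the fingers close. It gives the time, the measured TCP pose, the force and the opening at its end, in the units of the state.
- monitor.get_obs(): the state, without advancing time (a new reading comes with each control period).
- vision.get_image(name): name is "scene" or "top" or "wrist"; returns a dict with "frame" (420x560x3 uint8, red, green, blue), "vfov" (degrees; the focal length in pixels is half the picture's height over the tangent of half this angle, whatever the lens; pixels are square), "cx", "cy" (the principal point, pixels), "R" (3x3) and "t" (3): a world point X has camera coordinates R X + t; the wrist camera has in their place "T_tool_cam" (4x4, takes a point from camera to tool coordinates, whose origin is the TCP and whose axes are the flange's). Camera axes: x right, y down, z forward; pixel columns grow to the right and rows downward; lengths in m; the calibration is good to about 2 mm. The wrist camera is an equidistant fisheye: a pixel r from the principal point sees the ray r / f radians off the axis. A picture is of the moment at which its call begins: read the wrist's pose just before it. There is no depth.
- workorder.finish_job(): hands the job in, once; it reports no verdict.
The state is a dict: "t": time; "q": joint angles; "dq": joint speeds; "effort": joint torques, N m; "tool_pos": TCP position; "tool_rot": TCP orientation; "contact_force": force on the tool from outside, world axes, zero at the start; "wrist_torque": the same for the moment, N m; "opening": finger opening in m.
Only numpy, scipy, OpenCV 4.12 (cv2) and the standard library are available. Lean on these libraries where they do the work, as an engineer would, in place of code of your own. Each camera call takes 0.05 s, during which the arm holds its last target. There are 200 camera calls.

## Working session

There is one attempt and no reset: what is moved stays moved. The work goes in short steps, Python scripts to look and compute and a tool call to move; the robot and the scene stay as the last step left them, time stands still between calls to the robot, and variables do not carry over. Pictures are saved under pics/ and viewed, about 8 in all and at most 12, crops included, and the job is handed in when it is done.

Besides the shell and the picture viewer there is one more tool, called after "Emit:" by a JSON object that holds its "method" and its "body", one argument or row to a line. arm_command: Moves the arm, as the interface text tells. Its arguments: {"type":"object","properties":{"rows":{"type":"string"},"jaw":{"type":"number"},"squeeze":{"type":"number"}},"required":["rows"]}

```bash
mkdir -p pics; cat > h.py <<'E'
import numpy as np, cv2
from station import monitor, vision, workorder
def grab(name,fn):
    o=monitor.get_obs(); d=vision.get_image(name)
    cv2.imwrite(fn,d["frame"][:,:,::-1]); return o,d
def foc(d): return 210/np.tan(np.radians(d["vfov"])/2)
def ray(d,u,v):
    f=foc(d);r=np.array([(u-d["cx"])/f,(v-d["cy"])/f,1.]);R=np.array(d["R"]);t=np.array(d["t"])
    return -R.T@t, R.T@r
def onz(d,u,v,z):
    c,r=ray(d,u,v); return c+r*(z-c[2])/r[2]
def proj(d,X):
    p=np.array(d["R"])@np.array(X)+np.array(d["t"]); f=foc(d); return np.array([d["cx"]+f*p[0]/p[2],d["cy"]+f*p[1]/p[2]])
def tri(d1,p1,d2,p2):
    c1,r1=ray(d1,*p1);c2,r2=ray(d2,*p2)
    s=np.linalg.lstsq(np.c_[r1,-r2],c2-c1,rcond=None)[0]
    a=c1+r1*s[0];b=c2+r2*s[1]; return (a+b)/2,np.linalg.norm(a-b)
E
python3 - <<'E'
from h import *
import pickle
o,a=grab("scene","pics/s1.png");o,b=grab("top","pics/t1.png")
pickle.dump((a,b),open("d1.pkl","wb"))
for d in(a,b): print(d["vfov"],d["cx"],d["cy"],-np.array(d["R"]).T@d["t"],np.round(d["R"],2))
print(o)
E
```

```text
42.82241609867838 281.6993700751553 210.3923320814715 [ 1.15211625 -0.04474521  0.92285385] [[ 0.06  1.    0.01]
 [ 0.8  -0.05 -0.6 ]
 [-0.6   0.04 -0.8 ]]
43.83729522209741 281.0511075828625 211.38879242279205 [ 0.50938646 -0.00768734  1.00375359] [[ 0.02 -1.   -0.02]
 [-1.   -0.02 -0.05]
 [ 0.05  0.03 -1.  ]]
{'t': 0.05, 'q': array([-1.36099627e+00,  5.33208625e-02,  1.61429462e+00, -3.83509488e-05,
        1.47597681e+00, -1.19004944e-01]), 'dq': array([-0.00042635, -0.00068673, -0.00252393,  0.00132093, -0.00074023,
       -0.00052795]), 'effort': array([-1.12444039e-03, -3.95186520e+01, -3.71659219e+01, -1.14839277e-04,
        4.08778869e-03, -7.07251900e-06]), 'tool_pos': array([ 0.20171082, -0.59105519,  0.30268481]), 'tool_rot': array([-3.09726254e+00, -5.13841255e-01,  2.02320862e-04]), 'contact_force': array([ 0.39467315, -0.28200184, -0.8184531 ]), 'wrist_torque': array([ 0.01719084,  0.07511048, -0.01701963]), 'opening': 0.0856075801656645}
```

View pics/s1.png

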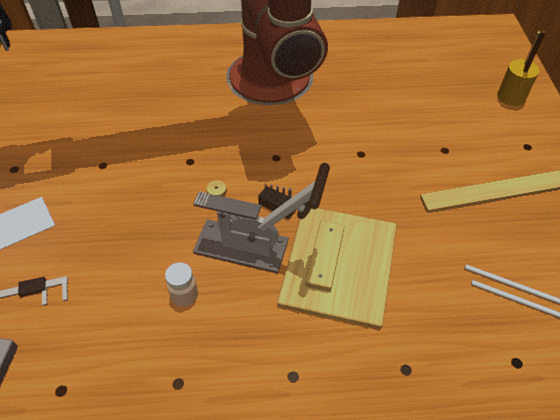

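View pics/t1.png

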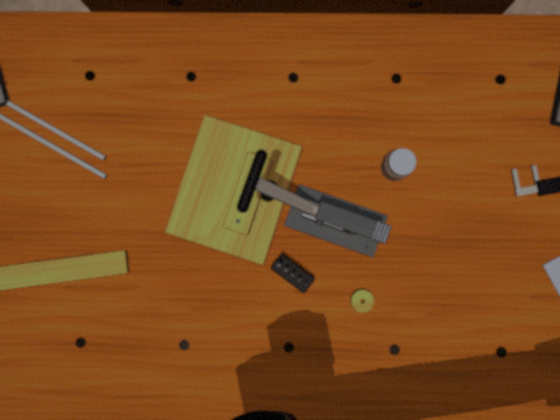

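The scene view shows the clamp, with ribbed heel at about (203,200), bar at (314,190) and base around (240,245). In the top view the heel is at about (382,231), the bar runs from (262,153) to (243,208), and the base runs from (288,205) to (385,240). The jar, bit block and roundel stand off to the sides. I'll enlarge both to get exact pixels.

```bash
python3 - <<'E'
import cv2,numpy as np
a=cv2.imread("pics/s1.png")[150:290,185:345];b=cv2.imread("pics/t1.png")[130:270,235:395]
r=lambda x:cv2.resize(x,None,fx=4,fy=4,interpolation=cv2.INTER_CUBIC)
def g(x,u0,v0):
    x=cv2.convertScaleAbs(r(x),alpha=1.5,beta=15)
    for k in range(0,160,20):
        cv2.line(x,(k*4,0),(k*4,6),(255,255,255),1);cv2.putText(x,str(u0+k),(k*4+2,16),0,.4,(255,255,255),1)
        cv2.putText(x,str(v0+k),(0,k*4+4),0,.4,(255,255,255),1)
    return x
cv2.imwrite("pics/c1.png",g(a,185,150));cv2.imwrite("pics/c2.png",g(b,235,130))
E
```

```text
(no output)
```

View pics/c1.png

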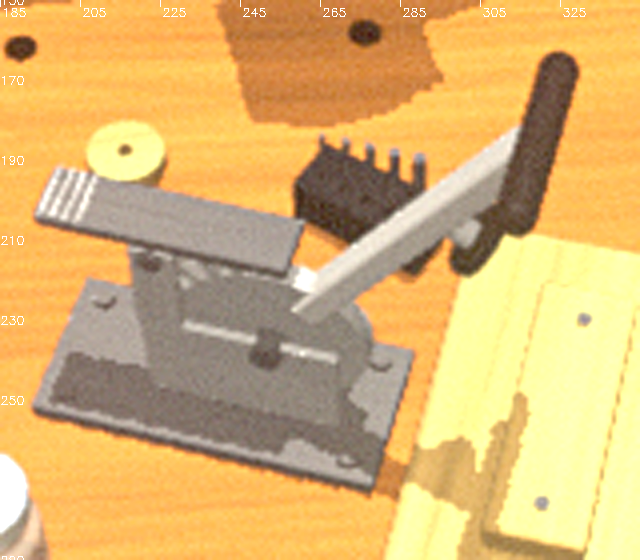

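View pics/c2.png

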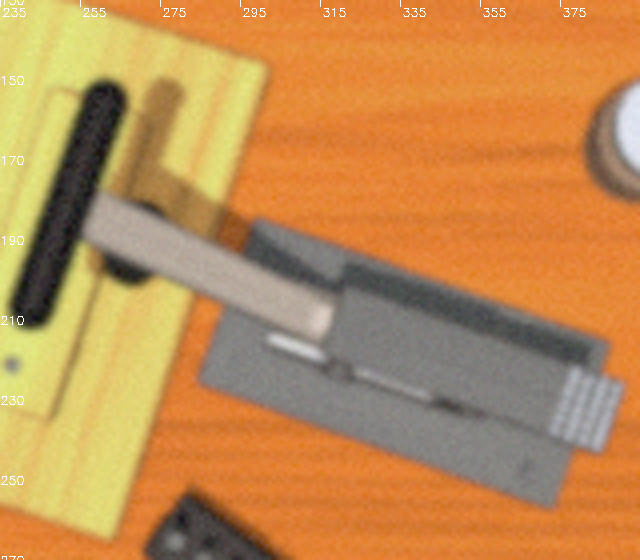

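```bash
python3 - <<'E'
from h import *
import pickle
a,b=pickle.load(open("d1.pkl","rb"))
S=lambda x,y:(185+x/4,150+y/4); T=lambda x,y:(235+x/4,130+y/4)
print("top base z10");tb=[onz(b,*T(*p),.010) for p in[(258,220),(200,383),(555,505),(608,343)]]
sb=[onz(a,*S(*p),.010) for p in[(372,484),(412,352),(88,280),(35,405)]]
for p in tb:print(np.round(p*1e3))
print("scene base");
for p in sb:print(np.round(p*1e3))
print("plate z136 top");tp=[onz(b,*T(*p),.136) for p in[(625,383),(602,450),(345,265),(322,338)]]
for p in tp:print(np.round(p*1e3))
print("plate scene");sp=[onz(a,*S(*p),.136) for p in[(38,213),(60,168),(283,270),(305,222)]]
for p in sp:print(np.round(p*1e3))
e1,r1=tri(a,S(558,65),b,T(105,92));e2,r2=tri(a,S(522,222),b,T(30,315))
print("bar",np.round(e1*1e3),r1,np.round(e2*1e3),r2)
# frame fit
for base in(tb,):
    c=np.mean(base,0)
yd=((np.array(tb[0])-tb[3])+(np.array(tb[1])-tb[2]))/2
print("ydir deg",np.degrees(np.arctan2(yd[1],yd[0])),"c",c, np.mean(sb,0))
yp=((tp[2]-tp[0])+(tp[3]-tp[1]))/2;print("plate",np.degrees(np.arctan2(yp[1],yp[0])),np.mean(tp,0),np.mean(sp,0))
bd=e1-e2;print("bar dir",np.degrees(np.arctan2(bd[1],bd[0]))-90,np.linalg.norm(bd))
ds=((sp[2]-sp[0])+(sp[3]-sp[1]))/2;print(np.degrees(np.arctan2(ds[1],ds[0])),np.linalg.norm(yp),np.linalg.norm(ds))
E
```

```text
top base z10
[609. -17.  10.]
[531.   9.  10.]
[ 476. -159.   10.]
[ 553. -184.   10.]
scene base
[610. -12.  10.]
[533.  13.  10.]
[ 477. -154.   10.]
[ 554. -179.   10.]
plate z136 top
[ 531. -169.  136.]
[ 503. -159.  136.]
[578. -52. 136.]
[548. -43. 136.]
plate scene
[ 530. -163.  136.]
[ 503. -153.  136.]
[570. -50. 136.]
[543. -39. 136.]
bar [620.  47. 325.] 0.020295247700079753 [554.  69. 144.] 0.017236115419276096
ydir deg 71.76715630942536 c [ 0.54216347 -0.08770018  0.01      ] [ 0.54337503 -0.08290873  0.01      ]
plate 68.5523216749972 [ 0.53999767 -0.10582877  0.136     ] [ 0.53641625 -0.10136322  0.136     ]
bar dir -108.73190776875154 0.193818874713481
70.79012629850304 0.12490485947902144 0.1201474320775822
```

```bash
python3 - <<'E'
from h import *
import pickle
a,b=pickle.load(open("d1.pkl","rb"))
S=lambda x,y:(185+x/4,150+y/4); T=lambda x,y:(235+x/4,130+y/4)
e1,r1=tri(a,S(558,65),b,T(30,315));e2,r2=tri(a,S(522,222),b,T(105,92));m=(e1+e2)/2
print("bar",np.round(e1*1e3),r1,np.round(e2*1e3),r2,m)
th=np.radians(71.3);d=np.array([np.cos(th),np.sin(th)]);x=np.array([d[1],-d[0]])
pc=np.array([.5385,-.1036]);O=pc+.100*d
print("O",O)
q=m[:2]-O;print("bar y,x",q@d,q@x,"angle",np.arctan2(m[2]-.065,q@d+.05),np.hypot(m[2]-.065,q@d+.05))
for n,y in dict(heel=-.152,nose=-.055,hinge=-.105,pivot=-.05,pad=.09,bar=.165).items(): print(n,np.round((O+d*y)*1e3))
for n,p,i,z in(("jar T",(402,160),b,.08),("bit T",(292,272),b,.05),("roundel",(362,301),b,.014)):print(n,np.round(onz(i,*p,z)*1e3))
from scipy.spatial.transform import Rotation as R
o=monitor.get_obs();print(R.from_rotvec(o["tool_rot"]).as_matrix().round(3))
E
```

```text
bar [549.  69. 245.] 0.0029090341653371958 [632.  44. 245.] 0.004811499359847922 [0.59065461 0.05686105 0.24475369]
O [ 0.5705613  -0.00887897]
bar y,x 0.06871179714549389 -0.00204451114970765 angle 0.9871352062769444 0.21541559625613166
heel [ 522. -153.]
nose [553. -61.]
hinge [ 537. -108.]
pivot [555. -56.]
pad [599.  76.]
bar [623. 147.]
jar T [ 649. -197.   80.]
bit T [446.  -6.  50.]
roundel [ 392. -138.   14.]
[[ 0.946  0.323 -0.   ]
 [ 0.323 -0.946  0.002]
 [ 0.    -0.002 -1.   ]]
```

Bar checks out at r=215.4 mm, arm angle 0.99. Moving over the heel with fingers shut.

Emit:
{"method": "arm_command", "body": {
  "rows": "13 18 0 0 0 -2; 45 62 0 0 0 -6; 80 110 0 0 0 -10; 116 158 0 0 0 -14; 152 207 0 0 0 -18; 187 256 0 0 0 -22; 223 305 0 0 0 -26; 257 352 0 0 0 -30; 290 397 -10 0 0 -34; 310 425 -25 0 0 -37.6; 320 438 -38 0 0 -37.6; 320 438 -40 0 0 -37.6",
  "jaw": 0
}}

```text
t: 1.6
tool_pos: [0.5212, -0.1526, 0.261]
tool_rot: [-3.098, 0.508, 0.004]
contact_force: [0.4, -0.3, -0.1]
opening: 0.0001
```

Emit:
{"method": "arm_command", "body": {
  "rows": "0 0 -12 0 0 0; 0 0 -30 0 0 0; 0 0 -43 0 0 0; 0 0 -49 0 0 0; 0 0 -52 0 0 0; 0 0 -54 0 0 0; 0 0 -56 0 0 0; 0 0 -58 0 0 0; 0 0 -58 0 0 0"
}}

```text
t: 2.72
tool_pos: [0.5217, -0.1531, 0.2036]
tool_rot: [-3.099, 0.509, 0.001]
contact_force: [-0.4, -4.0, 3.5]
opening: -0.0002
```

Emit:
{"method": "arm_command", "body": {
  "rows": "0 0 -1.5 0 0 0; 0 0 -3 0 0 0; 0 0 -4.5 0 0 0; 0 0 -6 0 0 0; 0 0 -6 0 0 0"
}}

```text
t: 3.35
tool_pos: [0.5217, -0.1531, 0.1973]
tool_rot: [-3.099, 0.509, 0.001]
contact_force: [-1.1, -3.8, 2.6]
opening: -0.0001
```

Emit:
{"method": "arm_command", "body": {
  "rows": "0 0 -1 0 0 0; 0 0 -2 0 0 0; 0 0 -3 0 0 0; 0 0 -3 0 0 0"
}}

```text
t: 3.85
tool_pos: [0.5219, -0.1532, 0.1958]
tool_rot: [-3.099, 0.509, 0.001]
contact_force: [-5.0, -2.6, 9.3]
opening: 0.0001
```

Emit:
{"method": "arm_command", "body": {
  "rows": "0 0 -1 0 0 0; 0 0 -2 0 0 0; 0 0 -2 0 0 0"
}}

```text
t: 4.22
tool_pos: [0.522, -0.1533, 0.1957]
tool_rot: [-3.099, 0.508, 0.002]
contact_force: [-6.7, -2.3, 12.7]
opening: 0.0006
```

End stop reached (z stalled, force rising). Up and over the bar.

Emit:
{"method": "arm_command", "body": {
  "rows": "0 0 10 0 0 0; 0 0 40 0 0 0; 5 15 85 0 0 0; 18 55 125 0 0 0; 34 105 150 0 0 0; 50 152 155 0 0 0; 62 190 155 0 0 0; 68 207 155 0 0 0; 69 210 155 0 0 0; 69 210 155 0 0 0"
}}

```text
t: 5.48
tool_pos: [0.5908, 0.0561, 0.3503]
tool_rot: [-3.099, 0.509, 0.003]
contact_force: [0.8, -1.2, 0.3]
opening: 0.0002
```

```bash
python3 - <<'E'
from h import *
o,a=grab("scene","pics/s2.png")
x=cv2.imread("pics/s2.png")[90:290,185:385];cv2.imwrite("pics/c3.png",cv2.resize(x,None,fx=3,fy=3,interpolation=cv2.INTER_CUBIC))
print(o["tool_pos"],o["contact_force"])
# arc table
th=np.radians(71.3);d=np.array([np.cos(th),np.sin(th)]);P=np.array([.5547,-.0563])
m=np.array([.5907,.0569]);off=m-P-d*((m-P)@d);P=P+off*.5
for A in np.r_[.99:.0:-.11]:
    c=P+d*.2152*np.cos(A);z=.065+.2152*np.sin(A)+.009+.073
    print(round(A,2),np.round(c*1e3),round(z*1e3))
E
```

```text
[0.59083948 0.0561303  0.35027618] [ 0.76455914 -1.24192441  0.32839766]
0.99 [592.  56.] 327
0.88 [598.  74.] 313
0.77 [603.  90.] 297
0.66 [608. 105.] 279
0.55 [612. 118.] 259
0.44 [616. 128.] 239
0.33 [619. 137.] 217
0.22 [621. 143.] 194
0.11 [622. 147.] 171
```

View pics/c3.png

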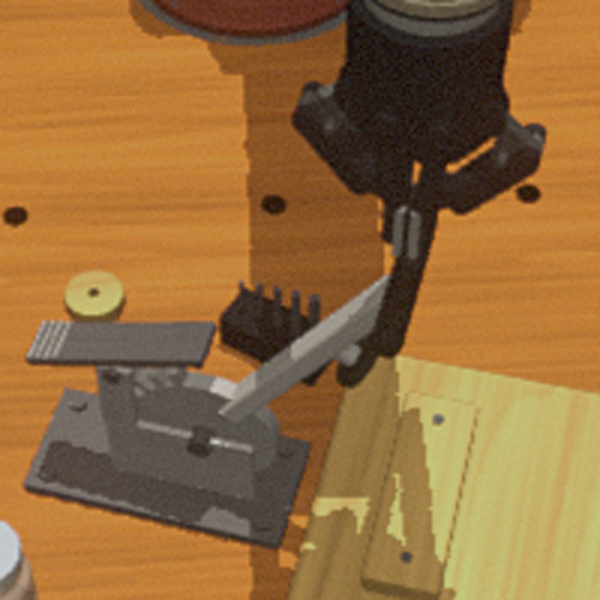

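The pawl is tipped with its nose up, and the tip is right over the bar. The bystanders are still in place. Pushing along the arc.

Emit:
{"method": "arm_command", "body": {
  "rows": "0 0 -10 0 0 0; 1 1 -19 0 0 0; 2 3 -25 0 0 0; 4 9 -31 0 0 0; 7 18 -38 0 0 0; 9 26 -46 0 0 0; 12 34 -54 0 0 0; 14 42 -63 0 0 0; 17 49 -72 0 0 0; 19 56 -82 0 0 0; 21 62 -92 0 0 0; 21 62 -92 0 0 0"
}}

```text
t: 7.02
tool_pos: [0.6121, 0.1189, 0.2578]
tool_rot: [-3.099, 0.508, 0.002]
contact_force: [-0.3, 0.4, 0.7]
opening: -0.0002
```

```bash
python3 - <<'E'
from h import *
o,a=grab("scene","pics/s3.png")
x=cv2.imread("pics/s3.png")[90:290,185:385];cv2.imwrite("pics/c4.png",cv2.resize(x,None,fx=3,fy=3,interpolation=cv2.INTER_CUBIC))
E
```

```text
(no output)
```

View pics/c4.png

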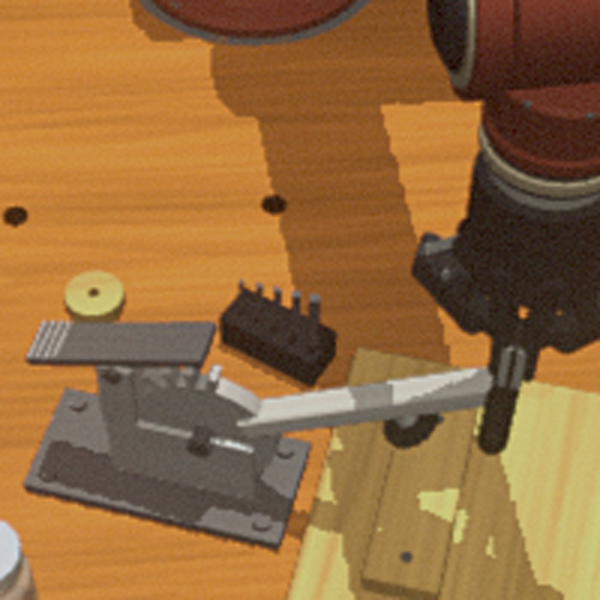

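The tip is on the bar and the arm is past the tooth stop at about 0.55. The pawl is still tipped. Continuing.

Emit:
{"method": "arm_command", "body": {
  "rows": "2 5 -10 0 0 0; 4 9 -20 0 0 0; 5 13 -30 0 0 0; 7 17 -42 0 0 0; 8 21 -53 0 0 0; 9 24 -64 0 0 0; 9 26 -75 0 0 0; 10 27 -86 0 0 0; 10 28 -94 0 0 0; 10 29 -101 0 0 0; 10 29 -105 0 0 0; 10 29 -105 0 0 0"
}}

```text
t: 8.57
tool_pos: [0.6213, 0.1471, 0.152]
tool_rot: [3.1, -0.509, -0.006]
contact_force: [0.0, 0.5, -0.2]
opening: -0.0001
```

Emit:
{"method": "arm_command", "body": {
  "rows": "0 0 -1.5 0 0 0; 0 0 -3 0 0 0; 0 0 -4.5 0 0 0; 0 0 -4.5 0 0 0"
}}

```text
t: 9.07
tool_pos: [0.6214, 0.1472, 0.1475]
tool_rot: [3.1, -0.509, -0.005]
contact_force: [1.0, 1.6, 1.6]
opening: 0.0001
```

Emit:
{"method": "arm_command", "body": {
  "rows": "0 0 -1 0 0 0; 0 0 -2 0 0 0; 0 0 -3 0 0 0; 0 0 -3 0 0 0"
}}

```text
t: 9.57
tool_pos: [0.6215, 0.1473, 0.1465]
tool_rot: [3.1, -0.509, -0.006]
contact_force: [-5.2, 0.5, 10.4]
opening: -0.0003
```

Emit:
{"method": "arm_command", "body": {
  "rows": "0 0 -2 0 0 0; 0 0 -4 0 0 0; 0 0 -4 0 0 0"
}}

```text
t: 9.95
tool_pos: [0.6217, 0.1473, 0.1463]
tool_rot: [3.099, -0.508, -0.008]
contact_force: [-9.9, -1.0, 19.4]
opening: -0.0001
```

Seated: z is stalled at bar-top height and the force is rising. On to the nose.

Emit:
{"method": "arm_command", "body": {
  "rows": "0 0 8 0 0 0; 0 0 35 0 0 0; -2 -5 75 0 0 0; -10 -30 102 0 0 0; -24 -74 105 0 0 0; -40 -120 105 0 0 0; -55 -165 105 0 0 0; -65 -195 105 0 0 0; -69 -207 103 0 0 0; -69 -208 100 0 0 0; -69 -208 100 0 0 0"
}}

```text
t: 11.32
tool_pos: [0.5528, -0.0598, 0.2457]
tool_rot: [3.1, -0.507, -0.009]
contact_force: [-0.3, 1.3, 0.2]
opening: 0.0001
```

```bash
python3 - <<'E'
from h import *
o,a=grab("scene","pics/s4.png")
x=cv2.imread("pics/s4.png")[90:290,185:385];cv2.imwrite("pics/c5.png",cv2.resize(x,None,fx=3,fy=3,interpolation=cv2.INTER_CUBIC))
E
```

```text
(no output)
```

View pics/c5.png

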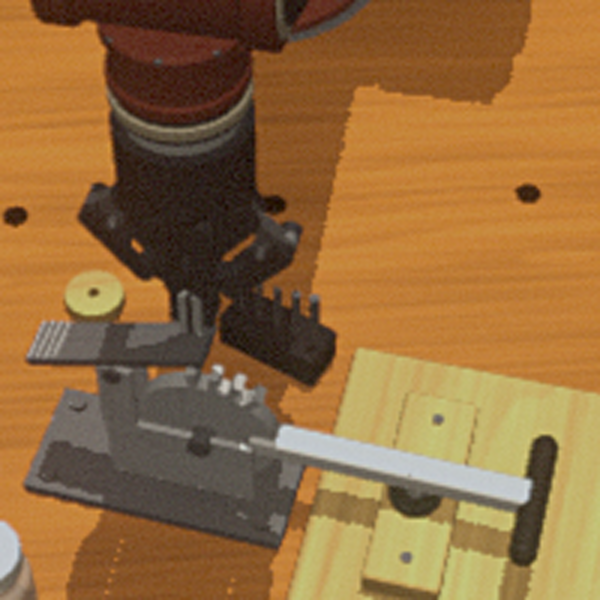

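The arm is level with the pad on the block, and the tip is above the nose. Pressing it in.

Emit:
{"method": "arm_command", "body": {
  "rows": "0 0 -8 0 0 0; 0 0 -16 0 0 0; 0 0 -20 0 0 0; 0 0 -23 0 0 0; 0 0 -26 0 0 0; 0 0 -29 0 0 0; 0 0 -32 0 0 0; 0 0 -34 0 0 0; 0 0 -36 0 0 0; 0 0 -36 0 0 0"
}}

```text
t: 12.62
tool_pos: [0.5527, -0.0598, 0.2095]
tool_rot: [3.099, -0.506, -0.01]
contact_force: [1.0, -0.2, 0.5]
opening: -0.0
```

Emit:
{"method": "arm_command", "body": {
  "rows": "0 0 -1.5 0 0 0; 0 0 -3 0 0 0; 0 0 -3 0 0 0"
}}

```text
t: 13.0
tool_pos: [0.5529, -0.0598, 0.2083]
tool_rot: [3.099, -0.506, -0.009]
contact_force: [-3.3, 1.6, 9.7]
opening: -0.0002
```

Emit:
{"method": "arm_command", "body": {
  "rows": "0 0 -2 0 0 0; 0 0 -4 0 0 0; 0 0 -4 0 0 0"
}}

```text
t: 13.38
tool_pos: [0.5532, -0.0597, 0.2079]
tool_rot: [3.099, -0.506, -0.01]
contact_force: [-8.8, 2.5, 18.1]
opening: -0.0001
```

Stalled at tip height 135 mm, which is the seated level. Retracting and checking.

Emit:
{"method": "arm_command", "body": {
  "rows": "0 0 8 0 0 0; 0 0 30 0 0 0; 0 0 65 0 0 0; 0 0 105 0 0 0; -20 -30 130 0 0 0; -50 -70 140 0 0 0; -80 -115 140 0 0 0; -110 -160 140 0 0 0; -130 -190 140 0 0 0; -140 -205 140 0 0 0; -140 -205 140 0 0 0"
}}

```text
t: 14.75
tool_pos: [0.4129, -0.2651, 0.3476]
tool_rot: [3.099, -0.508, -0.01]
contact_force: [0.3, 1.1, -0.5]
opening: -0.0003
```

```bash
python3 - <<'E'
from h import *
import pickle
o,a=grab("scene","pics/s5.png");o,b=grab("top","pics/t5.png")
x=cv2.imread("pics/s5.png")[150:330,170:400];y=cv2.imread("pics/t5.png")[100:320,150:430]
x=cv2.resize(x,(700,548),interpolation=cv2.INTER_CUBIC)
cv2.imwrite("pics/c6.png",x)
A,B=pickle.load(open("d1.pkl","rb"))
# panel / roundel / jar comparison in top view
def cent(d,lo,hi,box):
    h=cv2.cvtColor(d["frame"],cv2.COLOR_RGB2HSV);m=cv2.inRange(h,lo,hi);k=np.zeros_like(m);u0,v0,u1,v1=box;k[v0:v1,u0:u1]=m[v0:v1,u0:u1]
    M=cv2.moments(k,True);return round(M["m10"]/M["m00"],2),round(M["m01"]/M["m00"],2),M["m00"]
for n,d0,d1,lo,hi,box in(("roundel top",B,b,(20,60,60),(35,255,255),(340,285,385,320)),("jar top",B,b,(0,0,90),(180,80,255),(380,140,420,185)),("jar scene",A,a,(0,0,90),(180,80,255),(160,255,202,315)),("roundel scene",A,a,(20,60,60),(35,255,255),(200,175,232,194))):
    print(n,cent(d0,lo,hi,box),cent(d1,lo,hi,box))
# bar arm angle from scene+top left to view
E
```

```text
roundel top (361.88, 300.08, 400.0) (358.19, 296.21, 183.0)
jar top (401.71, 161.63, 616.0) (401.56, 161.7, 627.0)
jar scene (179.03, 277.23, 675.0) (179.05, 277.59, 696.0)
roundel scene (215.97, 187.32, 211.0) (219.25, 189.17, 102.0)
```

View pics/c6.png

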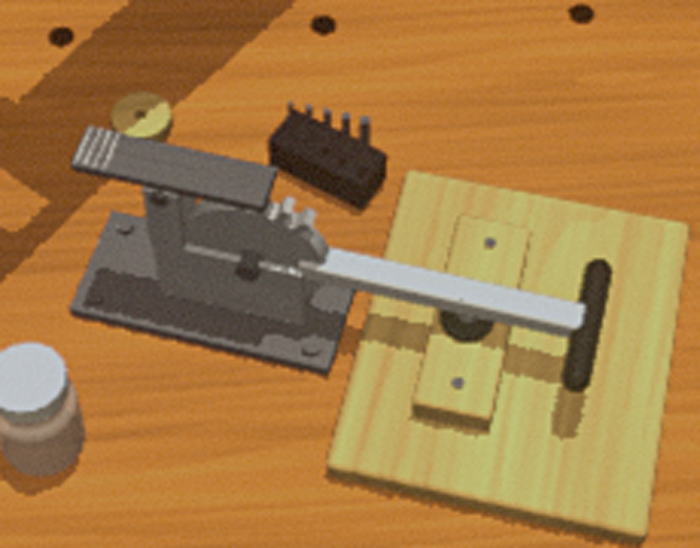

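View pics/t5.png

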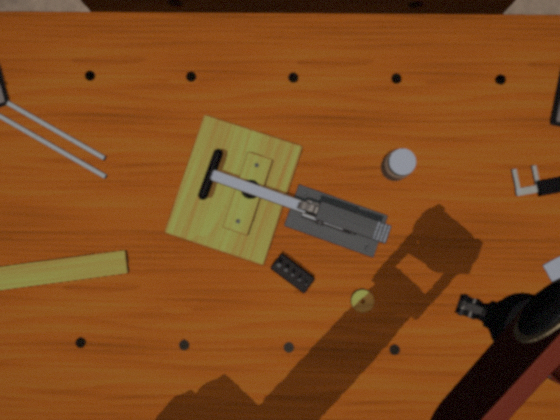

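The pad is on the block, and the pawl plate is back at its starting slope: heel corner at (194,204), nose corner at (256,217). The panel corners (205,117), (301,147) and (263,262), the jar and the bit block have not moved. The roundel is only part-shadowed, still at (362,301).

```bash
python3 -c "
from h import *
print(workorder.finish_job())"
```

```text
the job is handed in; nothing more can be done
None
```

The clamp is set on the glued block and the job is handed in, at about 15 s of the 48 s allowed. No verdict came back.

1. **Pawl out:** I pressed the heel down with the fingers shut until it hit its end stop, at up to about 13 N. A picture then showed the nose up.
2. **Arm down:** I pushed the bar along its arc from about 0.99 rad until it stalled. The fingertips stopped at 73 mm, where the top of a level bar is 74 mm, with about 19 N at the end.
3. **Pawl in:** I pressed the nose down until it stalled at 135 mm, where the seated level is about 136 mm, with about 18 N at the end.

**Last checks:** After I backed the robot away, the pictures showed the pad on the block and the pawl at its starting slope. The panel and bit block looked unmoved, and the jar's measured position matched to within 0.4 pixel.

**One check disagreed:** The roundel's colour measurement shifted by about 4 pixels, because the robot's shadow covered half of it. By eye it was still in place at its original pixel position.

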